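# Take down the glue-press stack and put every piece in its place

## Task

The glue has set: take the press stack apart from the top down. First set the round steel weight upright in the round tray and the square one upright in the square tray (in either order), then lay the clamping caul flat in the short wide cradle, and last the glued neck block flat in the long narrow cradle. Leave everything standing still, each piece down inside its own place.

Things in the scene. Friction and masses are not known exactly. Their poses are not given: they have to be found in the camera images.
- round_weight_mid (a point): Plain round steel weight: upright cylinder 42 mm in diameter, 60 mm high, about 0.6 kg. The point is its centre, half-way up; z is its axis. It starts standing on the caul, beside the square weight; their centres are about 56 mm apart along the caul's y and which is at which end varies.
- square_weight_mid (a point): Plain square steel weight: upright block 38 x 38 mm, 60 mm high, about 0.6 kg. The point is its centre, half-way up; x and y are normal to its side faces, z up. It starts standing on the caul, its x along the caul's x within about 0.15 rad.
- caul_mid (a point): Clamping caul, a dark-brown wooden block with cork underside: 66 mm (x) by 110 mm (y, its length) by 28 mm high (z), 0.15 kg. The point is its centre, half-way up. It starts lying on top of the glued block, under the weights; it is wider and shorter than the block.
- block_mid (a point): Glued maple neck block, pale wood with a dark glue line along its middle: 48 mm (x) by 160 mm (y, its length) by 32 mm high (z), 0.18 kg. The point is its centre, half-way up. It starts at the bottom of the stack, its ends showing beyond the caul.
- stand: Gluing stand that carries the stack, fixed: two grey-painted bearers 68 mm (x) by 28 mm (y) by 24 mm high, their centres 61 mm either way from the middle along y, joined by a strip 26 mm wide and 8 mm high; no lips. Open in the middle, so fingers may reach down beside the block there. Origin: centre of the underside, on the bench; y along the block.
- round_tray: Place of the round weight: round dark-wood tray with cork floor, fixed. Outer diameter 78 mm, inner 64 mm; floor 4 mm and rim 9 mm above the bench. Origin: centre of the underside, on the bench; z up.
- square_tray: Place of the square weight: square dark-wood tray with cork floor, fixed. Outer 76 x 76 mm, inner 62 x 62 mm; floor 4 mm and rim 9 mm above the bench. Origin: centre of the underside, on the bench; x and y along its sides, z up.
- caul_cradle: Place of the caul: the shorter, wider pale-wood cradle, fixed: bearers (28 mm in y, 22 mm high) under both ends; open between them, so fingers can reach down there. Side lips 8 mm, end stops 12 mm above the bearers' tops. Origin: centre of the underside, on the bench; y along its length, z up; inner length 130 mm, inner width (x) 86 mm.
- block_cradle: Place of the glued block: the longer, narrower pale-wood cradle, fixed: bearers (28 mm in y, 22 mm high) under both ends; open between them, so fingers can reach down there. Side lips 8 mm, end stops 12 mm above the bearers' tops. Origin: centre of the underside, on the bench; y along its length, z up; inner length 180 mm, inner width (x) 68 mm.

How it is judged:
By the outcome, as a careful person would: the job done as asked, in the order asked, and still so for the second after the job is handed in, with the robot touching nothing.
It also fails if it takes over 133 s, if anything falls off the work surface, if the arm or the gripper's body presses on something with over 40 N, if the wrist force passes 120 N, or if a joint passes its speed limit or range.

## Robot

A 6-joint arm with a two-finger parallel gripper is mounted at the origin on the work surface. World frame = base frame: x ahead of the robot, y to its left, z up, the work surface at z = 0. Lengths are in mm, angles in degrees, forces in N, time in s.
With the tool pointing down it reaches from about 350 to 775 mm from the base axis. Payload 7.3 kg.
Tool frame: the origin (TCP) lies between the finger pads; the fingertips stand 17 mm ahead of it and the grasp point (between the pads) lies 2 mm behind it; z points along the fingers, y is the direction in which the jaws open and shut (so a half turn about z gives the same grasp; the last joint's range is limited). The gripper opens to 92 mm and grips with 3 to 60 N. Pads are 19 mm wide; open, the fingers measure 130 mm over their backs; the gripper's body (75 mm by 190 mm) begins 47 mm behind the grasp point.
Start: joints at [-79.928, 19.595, 87.324, -0, 73.075, -8.365], TCP at [166.067, -498.061, 243.741] pointing down, gripper open.
Joint ranges: [-145.02, 145.02], [-44.19, 115.74], [2.07, 154.8], [-57.11, 237.11], [16.16, 152.29], [-177.93, 177.93]. Speed limits (degrees/s): [147.25, 147.25, 180, 180, 180, 180].

## Interface

Orientations are given as [roll, pitch, yaw] about the fixed x, y, z axes, in that order (R = Rz(yaw) Ry(pitch) Rx(roll)).
In Python, from plant import * gives the robot as it stands.
- The arm moves only by the tool apply_moves, never from a script. Its argument "moves" is a list of rows, each a list of 7 numbers: the shift along the tool's x, y, z in mm, then the turn, a rotation vector about the tool's x, y, z in degrees, then the opening, from 0 (shut) to 1 (fully open). In form: [[tx, ty, tz, wx, wy, wz, jaw], ...]. A call has 1 to 5 rows; each row shifts and turns the commanded pose from where the row before left it, along the tool's axes as they then stand; what a row does not reach is not made up. A row lasts 1/8 s, in which the tool goes at most 62.5 mm and 10.7 degrees, less where a joint would pass 70% of its speed; a pose out of reach is approached as far as the arm can. A call with a gripper value outside its range is refused whole. The fingers move at their own pace and stop on an object; "newtons" is the grip in N (left out, the last holds). Time passes only in rows, so rows that do not move let the fingers close. It gives the time, the measured TCP pose, the force and the opening at its end, in the units of the state.
- sense(): the state, without advancing time (a new reading comes with each control period).
- get_image(name): name is "side" or "top" or "wrist"; returns the picture (384x512x3 uint8, red, green, blue); there is no depth.
- get_calibration(name): a dict with "K" (3x3 intrinsics, pixels), "dist" ([k1, k2, p1, p2, k3] as OpenCV has them; the pictures are not rectified), "world_from_camera" (4x4, takes a point from camera to world coordinates). Camera axes: x right, y down, z forward; pixel columns grow to the right and rows downward; lengths in mm; the calibration is good to about 2 mm. A picture is of the moment at which its call begins: read the wrist's pose just before it. get_calibration takes no time and is no camera call; for the wrist camera it gives the pose at the moment of the call.
- hand_in(): hands the job in, once; it reports no verdict.
The state is a dict: "time_s": time; "q": joint angles; "qd": joint speeds; "tau": joint torques, N m; "ee_pos": TCP position; "tool_rot": TCP orientation; "wrist_force": force on the tool from outside, world axes, zero at the start; "ft_torque": the same for the moment, N m; "grip_width": finger opening in mm.
Only numpy, scipy, OpenCV 4.12 (cv2) and the standard library are available. Lean on these libraries where they do the work, as an engineer would, in place of code of your own. Each camera call takes 0.05 s, during which the arm holds its last target.

## Working session

There is one attempt and no reset: what is moved stays moved. The work goes in short steps, Python scripts to look and compute and a tool call to move; the robot and the scene stay as the last step left them, time stands still between calls to the robot, and variables do not carry over. Pictures are saved under pics/ and viewed, and the job is handed in when it is done.

Besides the shell and the picture viewer there is one more tool, called after "Call:" as a command line: name --pt "numbers of a row" for each row, then --argument value for the rest. apply_moves: Moves the arm, as the interface text tells. Its arguments: {"type":"object","properties":{"moves":{"type":"array","items":{"type":"array","items":{"type":"number"}}},"newtons":{"type":"number"}},"required":["moves"]}

```bash
ls; mkdir -p pics
python3 - <<'E'
from plant import *
import cv2
print(sense())
for n in ["side","top","wrist"]:
    c=get_calibration(n); print(n,c)
    im=get_image(n); cv2.imwrite(f"pics/{n}0.png",im[:,:,::-1])
E
```

```text
pics
{'time_s': 0.0, 'q': array([-7.99268026e+01,  1.96375837e+01,  8.73764449e+01, -1.80075171e-04,
        7.30729974e+01, -8.36372709e+00]), 'qd': array([ 0.00730885, -0.01405507, -0.02400556, -0.04916223, -0.06173978,
       -0.0730009 ]), 'tau': array([-6.98807835e-04, -4.31240594e+01, -2.44225109e+01,  7.16436398e-02,
        5.57876111e-02, -1.11651493e-04]), 'ee_pos': array([ 166.00487592, -497.67734207,  243.03932321]), 'tool_rot': array([-1.79913875e+02, -1.24881389e-02,  1.84369676e+01]), 'wrist_force': array([-0.08568834, -0.05385374, -0.35977459]), 'ft_torque': array([0.01972028, 0.00098817, 0.02361691]), 'grip_width': 91.65603141618247}
side {'K': array([[445.20007691,   0.        , 258.7655603 ],
       [  0.        , 445.20007691, 196.50984644],
       [  0.        ,   0.        ,   1.        ]]), 'dist': array([-0.03635995,  0.        ,  0.        ,  0.        ,  0.        ]), 'world_from_camera': array([[-7.60529009e-01, -3.79211518e-01,  5.27061905e-01,
         1.07421721e+00],
       [-6.49061807e-01,  4.21837502e-01, -6.33065472e-01,
         6.14533646e+02],
  
[... 691 characters left out ...]
,
       [ 0.00000000e+00,  0.00000000e+00,  0.00000000e+00,
         1.00000000e+00]])}
wrist {'K': array([[293.89024078,   0.        , 255.68775146],
       [  0.        , 293.89024078, 190.5731851 ],
       [  0.        ,   0.        ,   1.        ]]), 'dist': array([-0.03484967,  0.        ,  0.        ,  0.        ,  0.        ]), 'world_from_camera': array([[ 3.15855920e-01, -9.11090022e-01, -2.64858472e-01,
         2.37155510e+02],
       [-9.48803902e-01, -3.04031117e-01, -8.56518276e-02,
        -4.72479880e+02],
       [-2.48869156e-03,  2.78352388e-01, -9.60475796e-01,
         3.84409883e+02],
       [ 0.00000000e+00,  0.00000000e+00,  0.00000000e+00,
         1.00000000e+00]])}
```

View pics/top0.png

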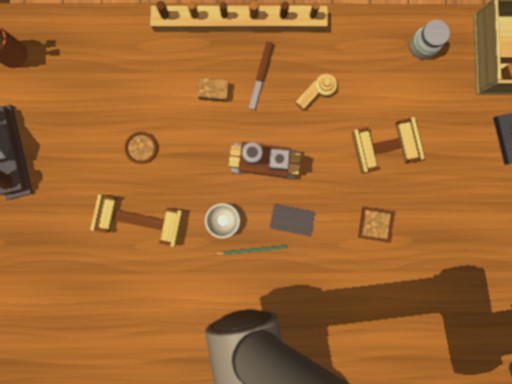

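View pics/side0.png

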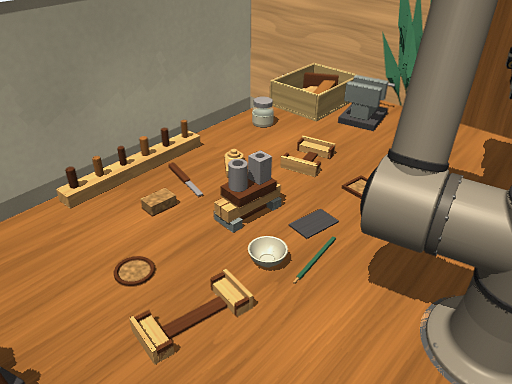

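View pics/wrist0.png

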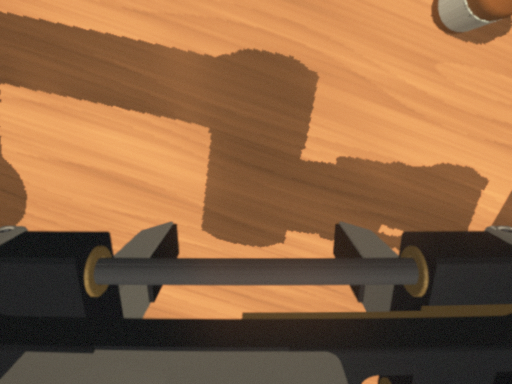

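The top view shows the stack near (267,160): round weight (252,153), square weight (280,158). The round tray is at (141,148), the square tray at (377,224), the caul cradle at (390,145) and the block cradle at (137,220). The side view shows the stack upright. The wrist view shows only the empty bench.

Run:
```python
import cv2
im=cv2.imread("pics/top0.png")
def crop(n,x0,y0,x1,y1,s):
    cv2.imwrite(n,cv2.resize(im[y0:y1,x0:x1],None,fx=s,fy=s,interpolation=cv2.INTER_CUBIC))
crop("pics/t_stack.png",222,132,312,188,8)
crop("pics/t_right.png",345,110,430,250,4)
crop("pics/t_left.png",85,125,190,250,5)
im=cv2.imread("pics/side0.png")
crop("pics/s_stack.png",205,140,295,235,6)
```

```text
(no output)
```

View pics/t_stack.png

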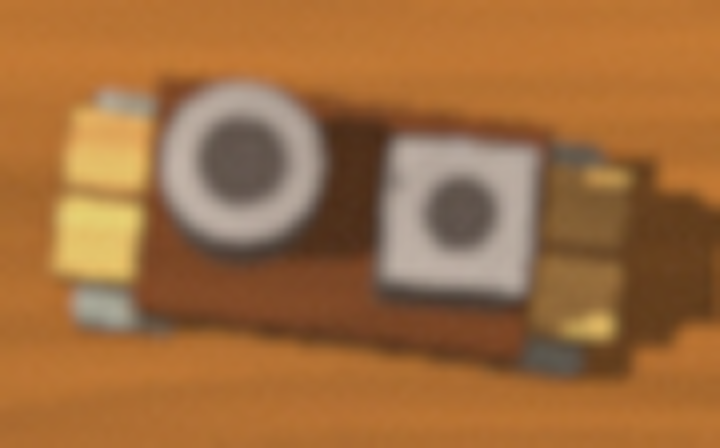

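View pics/t_right.png

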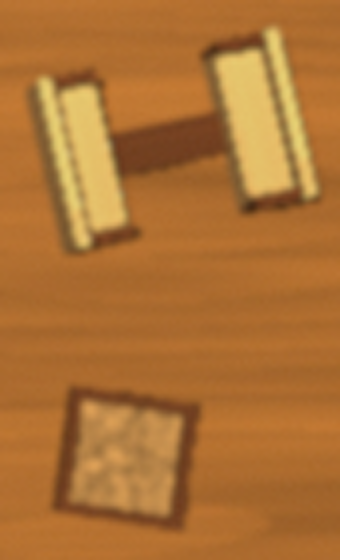

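View pics/t_left.png

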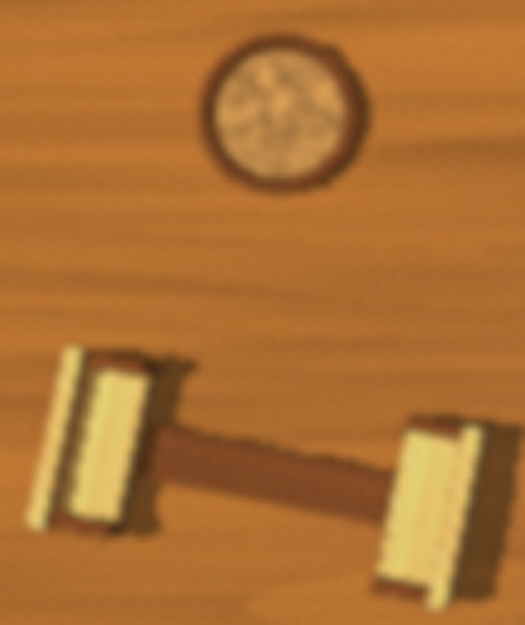

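View pics/s_stack.png

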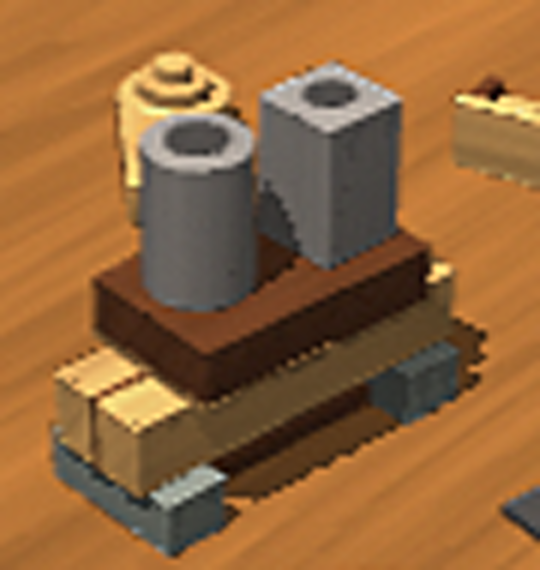

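```bash
cat > h.py <<'E'
import numpy as np, cv2
from plant import *
def ray(cal,uv,z):
    uv=np.asarray(uv,float).reshape(-1,1,2)
    n=cv2.undistortPoints(uv,cal["K"],cal["dist"]).reshape(-1,2)
    T=cal["world_from_camera"]; d=np.c_[n,np.ones(len(n))]@T[:3,:3].T; o=T[:3,3]
    return o+d*((z-o[2])/d[:,2])[:,None]
def proj(cal,P):
    T=np.linalg.inv(cal["world_from_camera"])
    return cv2.projectPoints(np.asarray(P,float).reshape(-1,1,3),cv2.Rodrigues(T[:3,:3])[0],T[:3,3],cal["K"],cal["dist"])[0].reshape(-1,2)
def box(c,dx,dy,yaw,z):
    a=np.radians(yaw);R=np.array([[np.cos(a),-np.sin(a)],[np.sin(a),np.cos(a)]])
    p=np.array([[1,1],[1,-1],[-1,-1],[-1,1]])*[dx/2,dy/2]@R.T+c[:2]
    return np.c_[p,np.full(4,z)]
E
python3 - <<'E'
from h import *
cal=get_calibration("top")
def cr(x0,y0,s,p): return (np.array(p,float)+.5)/s-.5+[x0,y0]
S=lambda p:cr(222,132,8,p); Rr=lambda p:cr(345,110,4,p); L=lambda p:cr(85,125,5,p)
np.set_printoptions(precision=1,suppress=True)
def quad(n,px,z):
    w=ray(cal,px,z)[:,:2]; e=np.diff(np.r_[w,w[:1]],axis=0)
    print(n,w.mean(0),"len",np.linalg.norm(e,axis=1),"ang",np.degrees(np.arctan2(e[:,1],e[:,0])))
print("round",ray(cal,S([(242,163)]),144))
quad("square",S([(390,133),(545,140),(533,300),(378,290)]),144)
quad("caul",S([(160,80),(555,130),(525,370),(135,310)]),84)
quad("block",S([(72,105),(635,172),(618,342),(55,275)]),56)
quad("caulcr",Rr([(44,77),(272,28),(312,200),(81,250)]),34)
quad("sqtray",Rr([(70,387),(200,405),(183,528),(54,508)]),9)
print("rtray",ray(cal,L([(283,115)]),7))
quad("blcr",L([(73,348),(473,427),(438,607),(38,528)]),34)
# colour mask check for weights
im=cv2.imread("pics/top0.png");h=cv2.cvtColor(im,cv2.COLOR_BGR2HSV)
m=((h[...,1]<45)&(h[...,2]>90)).astype(np.uint8); m[:132]=0;m[188:]=0;m[:,:240]=0;m[:,300:]=0
n,l,st,c=cv2.connectedComponentsWithStats(m)
for k in range(1,n):
    if st[k,4]>60: print(st[k],c[k],ray(cal,c[k],144))
E
```

```text
round [[558.6  20.4 144. ]]
square [544.8 -36. ] len [40.  41.5 39.9 40.7] ang [-92.8 175.2  86.1  -4.7]
caul [550.7  -7.7] len [110.   67.1 108.5  64.1] ang [-97.4 172.4  81.   -6.3]
block [553.9  -9. ] len [161.5  48.9 161.   48.8] ang [-97.  173.7  83.   -5.7]
caulcr [ 591.6 -301.6] len [138.6 104.1 139.6 103.9] ang [ -78.  -168.5  101.9   11. ]
sqtray [ 404.8 -275.5] len [78.5 73.9 77.7 72.6] ang [-98.2 170.7  80.9  -8.7]
rtray [[589.6 284.9   7. ]]
blcr [417.5 288.3] len [188.3  83.9 187.4  84. ] ang [-101.4  169.3   78.6  -10.1]
[243 143  19  20 200] [251.7 152.9] [[556.6  20.6 144. ]]
[270 150  19  19 278] [278.7 159. ] [[543.9 -34.9 144. ]]
```

Run:
```python
from h import *
for n in ("side","top"):
    cal=get_calibration(n); im=cv2.imread(f"pics/{n}0.png"); s=1 
    im=cv2.resize(im,None,fx=3,fy=3,interpolation=cv2.INTER_CUBIC)
    def dr(P,col): cv2.polylines(im,[np.round((proj(cal,P)+.5)*3*8).astype(int)],True,col,1,cv2.LINE_AA,3)
    t=np.linspace(0,6.28,40)
    def circ(c,r,z): return np.c_[c[0]+r*np.cos(t),c[1]+r*np.sin(t),t*0+z]
    dr(circ((557.5,20.5),21,144),(0,255,0)); dr(circ((557.5,20.5),21,84),(0,255,0))
    dr(box((544.5,-36),38,38,-4.5,144),(255,0,0));dr(box((544.5,-36),38,38,-4.5,84),(255,0,0))
    dr(box((550.7,-7.7),66,110,-7.,84),(0,255,255));dr(box((553.9,-9),48,160,-6.7,56),(255,255,0))
    dr(box((591.6,-301.6),86,130,11.5,22),(0,255,0));dr(box((417.5,288.3),68,180,-10.8,22),(0,255,0))
    dr(box((404.8,-275.5),76,76,-9,9),(0,255,0));dr(circ((589.6,284.9),39,9),(0,255,0))
    if n=="side":
        cv2.imwrite("pics/ov1.png",im[380:760,570:1150]); cv2.imwrite("pics/ov2.png",im[720:1120,330:900])
    else: cv2.imwrite("pics/ov3.png",im[330:760,700:1300])
```

```text
(no output)
```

View pics/ov1.png

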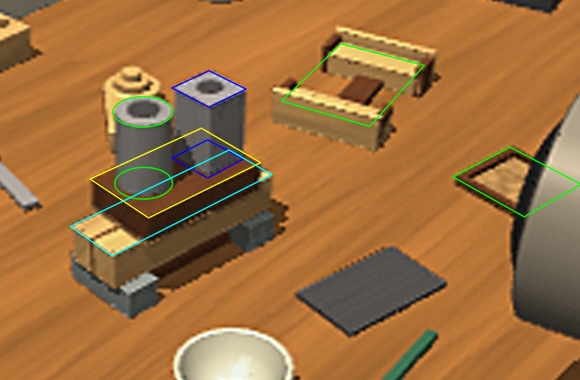

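View pics/ov2.png

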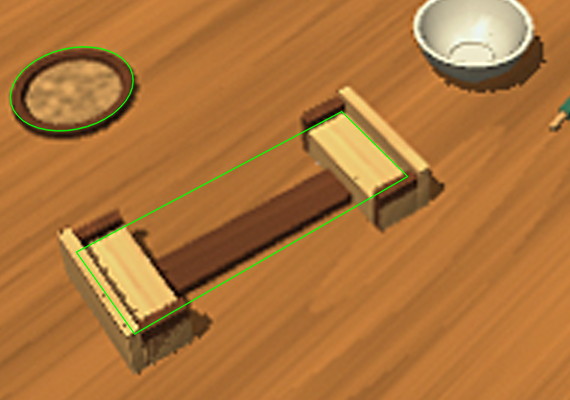

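View pics/ov3.png

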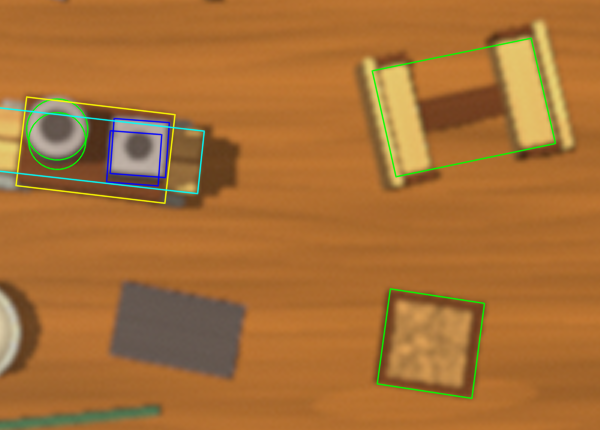

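```bash
cat >> h.py <<'E'
def goal(x,y,z,yaw):
    s=sense(); p=s["ee_pos"]; ps=s["tool_rot"][2]; R=cv2.Rodrigues(np.zeros(3))[0]
    dyaw=(yaw-ps+180)%360-180
    d=np.array([x,y,z])-p
    for nm,a in (("cur",ps),("after turn",yaw)):
        a=np.radians(a); print(nm,np.round([np.cos(a)*d[0]+np.sin(a)*d[1],np.sin(a)*d[0]-np.cos(a)*d[1],-d[2]],1))
    print("turn wz",round(-dyaw,1),"t",s["time_s"],"rpy",np.round(s["tool_rot"],2),"pos",np.round(p,1),"w",round(s["grip_width"],1),"F",np.round(s["wrist_force"],1))
E
python3 -c "
from h import *
goal(557.5,20.5,230,83.5)"
```

```text
cur [ 535.3 -367.8   13.2]
after turn [559.3 330.3  13.2]
turn wz -65.1 t 0.15 rpy [-1.7994e+02 -1.0000e-02  1.8440e+01] pos [ 166.  -497.8  243.2] w 91.8 F [0.4 0.3 0.2]
```

Call:
apply_moves --pt "44 -30 0 0 0 0 1" --pt "44 -30 0 0 0 0 1" --pt "44 -30 0 0 0 0 1" --pt "44 -30 0 0 0 0 1" --pt "44 -30 0 0 0 0 1"

```text
time_s: 0.78
ee_pos: [328.0, -284.7, 243.6]
tool_rot: [180.0, -0.0, 18.4]
wrist_force: [1.7, 0.4, -0.4]
grip_width: 91.9
```

Call:
apply_moves --pt "44 -30 0 0 0 0 1" --pt "44 -30 0 0 0 0 1" --pt "44 -30 0 0 0 0 1" --pt "44 -30 0 0 0 0 1" --pt "44 -30 0 0 0 0 1"

```text
time_s: 1.4
ee_pos: [489.4, -72.7, 243.6]
tool_rot: [180.0, 0.0, 18.4]
wrist_force: [0.3, -0.9, 0.3]
grip_width: 91.8
```

Call:
apply_moves --pt "0 0 0 0 0 -10 1" --pt "0 0 0 0 0 -10 1" --pt "0 0 0 0 0 -10 1" --pt "0 0 0 0 0 -10 1" --pt "0 0 0 0 0 -10 1"

```text
time_s: 2.02
ee_pos: [488.4, -74.2, 243.4]
tool_rot: [-180.0, 0.0, 68.8]
wrist_force: [-0.8, -0.2, -0.7]
grip_width: 91.8
```

Call:
apply_moves --pt "0 0 0 0 0 -7.5 1" --pt "0 0 0 0 0 -7.5 1" --pt "0 0 0 0 0 0 1"

```text
time_s: 2.4
ee_pos: [488.5, -74.3, 243.5]
tool_rot: [-180.0, 0.0, 83.4]
wrist_force: [-0.5, 0.5, 0.0]
grip_width: 91.5
```

```bash
python3 -c "
from h import *
goal(557.5,20.5,230,83.5)
im=get_image('wrist'); cv2.imwrite('pics/w1.png',im[:,:,::-1])
c=get_calibration('wrist'); print(proj(c,[[557.5,20.5,144],[544.5,-36,144],[553.9,-9,56]]))"
```

```text
cur [102.1  57.6  13.5]
after turn [102.   57.9  13.5]
turn wz -0.1 t 2.4 rpy [-179.97    0.     83.37] pos [488.5 -74.3 243.5] w 91.5 F [-0.5  0.5  0. ]
[[331.06510642  71.95714082]
 [318.78767994 146.79046777]
 [309.18535265 110.10981463]]
```

View pics/w1.png

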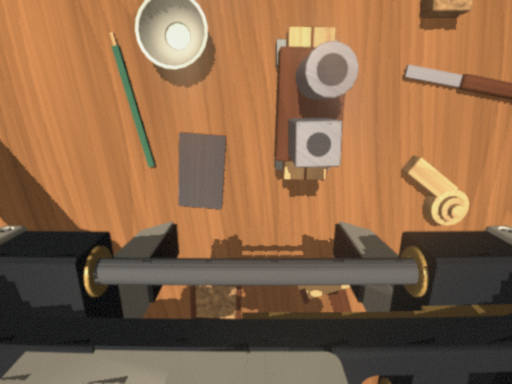

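Wrist view: round top at (330,70), square top at (318,144). Both are within 2–3 px of the predictions, so I'll go for the round weight.

Call:
apply_moves --pt "34.3 19 0 0 0 0 1" --pt "34.3 19 0 0 0 0 1" --pt "34.4 19 0 0 0 0 1" --pt "0 0 40 0 0 0 1" --pt "0 0 40 0 0 0 1"

```text
time_s: 3.08
ee_pos: [557.3, 22.1, 162.8]
tool_rot: [179.9, 0.0, 83.3]
wrist_force: [0.2, -0.4, 0.5]
grip_width: 91.7
```

Call:
apply_moves --pt "0 0 20 0 0 0 1" --pt "0 0 15 0 0 0 1" --pt "0 0 12 0 0 0 1" --pt "0 0 2 0 0 0 1"

```text
time_s: 3.58
ee_pos: [556.9, 21.5, 114.3]
tool_rot: [-180.0, 0.0, 83.4]
wrist_force: [-0.5, 0.3, 0.1]
grip_width: 91.7
```

```bash
python3 -c "
from h import *
goal(557.5,21.5,113,83.5)
im=get_image('wrist'); cv2.imwrite('pics/w2.png',im[:,:,::-1])"
```

```text
cur [0.1 0.6 1.3]
after turn [0.1 0.6 1.3]
turn wz -0.1 t 3.575 rpy [-1.7997e+02  1.0000e-02  8.3400e+01] pos [556.9  21.5 114.3] w 91.7 F [-0.5  0.3  0.1]
```

View pics/w2.png

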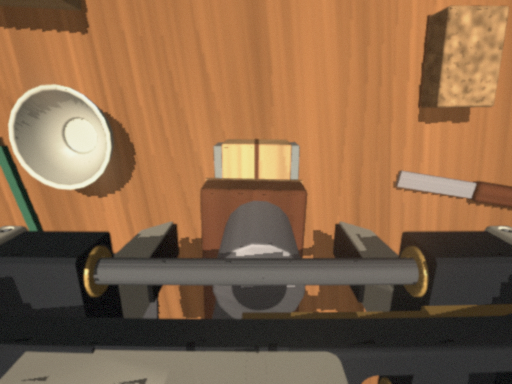

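The weight at column 258 is centred between the fingers (178 and 335). Closing the jaws.

Call:
apply_moves --pt "0 0 0 0 0 0 0.6" --pt "0 0 0 0 0 0 0.4" --pt "0 0 0 0 0 0 0.2" --pt "0 0 0 0 0 0 0" --pt "0 0 0 0 0 0 0" --newtons 35

```text
time_s: 4.25
ee_pos: [557.0, 21.5, 114.8]
tool_rot: [180.0, 0.0, 83.4]
wrist_force: [0.7, -0.3, 0.2]
grip_width: 46.5
```

Call:
apply_moves --pt "0 0 0 0 0 0 0" --pt "0 0 0 0 0 0 0" --pt "0 0 0 0 0 0 0"

```text
time_s: 4.62
ee_pos: [557.4, 21.4, 114.8]
tool_rot: [179.9, 0.0, 83.4]
wrist_force: [1.1, -0.7, -0.3]
grip_width: 41.1
```

Call:
apply_moves --pt "0 0 -6 0 0 0 0" --pt "0 0 -12 0 0 0 0" --pt "0 0 -20 0 0 0 0" --pt "0 0 -20 0 0 0 0" --pt "0 0 -12 0 0 0 0"

```text
time_s: 5.25
ee_pos: [557.1, 21.5, 186.0]
tool_rot: [179.9, 0.0, 83.4]
wrist_force: [-0.2, 0.9, -5.6]
grip_width: 41.3
```

```bash
python3 -c "
from h import *
goal(589.5,285,180,83.4)
im=get_image('side'); cv2.imwrite('pics/s3.png',im[:,:,::-1])"
```

```text
cur [265.4   2.1   6. ]
after turn [265.4   2.    6. ]
turn wz 0.0 t 5.25 rpy [179.95   0.    83.44] pos [557.1  21.5 186. ] w 41.3 F [-0.2  0.9 -5.6]
```

View pics/s3.png

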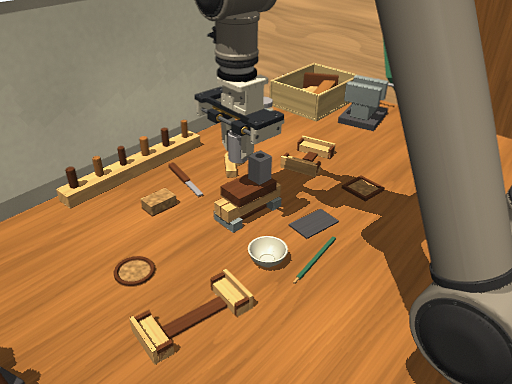

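Side view: the round weight is held at (235,145) and the square one still stands on the caul at (259,165). Carrying the round one to its tray.

Call:
apply_moves --pt "15 0 0 0 0 0 0" --pt "30 0 0 0 0 0 0" --pt "40 0 0 0 0 0 0" --pt "45 1 0 0 0 0 0" --pt "45 1 0 0 0 0 0"

```text
time_s: 5.92
ee_pos: [578.3, 197.4, 183.4]
tool_rot: [-179.9, 0.0, 83.4]
wrist_force: [1.2, -0.1, -5.2]
grip_width: 41.3
```

Call:
apply_moves --pt "45 0 0 0 0 0 0" --pt "30 0 0 0 0 0 0" --pt "15 0 0 0 0 0 0" --pt "0 0 0 0 0 0 0" --pt "0 0 0 0 0 0 0"

```text
time_s: 6.55
ee_pos: [589.1, 283.4, 184.3]
tool_rot: [-180.0, 0.1, 83.4]
wrist_force: [-0.5, 0.2, -5.3]
grip_width: 41.6
```

```bash
python3 -c "
from h import *
goal(589.5,285,60,83.4)
im=get_image('top'); cv2.imwrite('pics/t4.png',im[:,:,::-1])
im=get_image('wrist'); cv2.imwrite('pics/w4.png',im[:,:,::-1])"
```

```text
cur [  1.6   0.2 124.3]
after turn [  1.6   0.2 124.3]
turn wz -0.0 t 6.55 rpy [-1.7996e+02  6.0000e-02  8.3390e+01] pos [589.1 283.4 184.3] w 41.6 F [-0.5  0.2 -5.3]
```

View pics/w4.png

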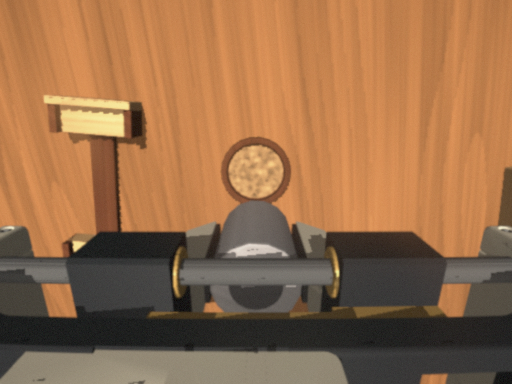

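```bash
python3 -c "
from h import *
c=get_calibration('wrist'); print(ray(c,[[256,171]],8)); print(proj(c,[[589.5,285,8]]))"
```

```text
[[590.01991974 290.56213068   8.        ]]
[[256.11569945 175.92288543]]
```

```bash
python3 -c "
from h import *
im=cv2.imread('pics/top0.png')[125:172,115:168]
cv2.imwrite('pics/tt.png',cv2.resize(im,None,fx=10,fy=10,interpolation=cv2.INTER_NEAREST))
im=cv2.imread('pics/s3.png')[245:295,100:165]
cv2.imwrite('pics/ts.png',cv2.resize(im,None,fx=10,fy=10,interpolation=cv2.INTER_NEAREST))
for n in ('top','side'): print(proj(get_calibration(n),[[589.5,285,8],[590,288,8]]))
"
```

```text
[[141.05626726 147.59288301]
 [139.80041366 147.38949018]]
[[133.46949414 268.87897021]
 [132.04788492 269.56226104]]
```

View pics/tt.png

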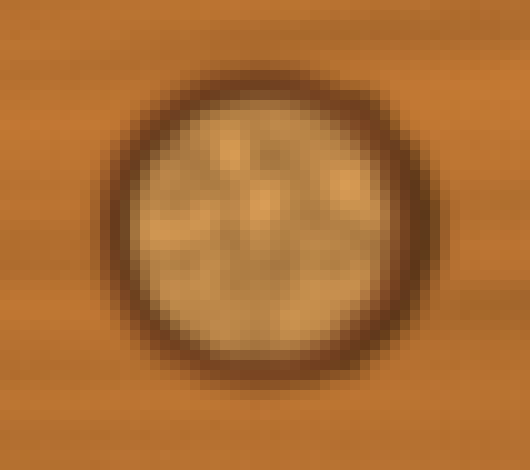

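View pics/ts.png

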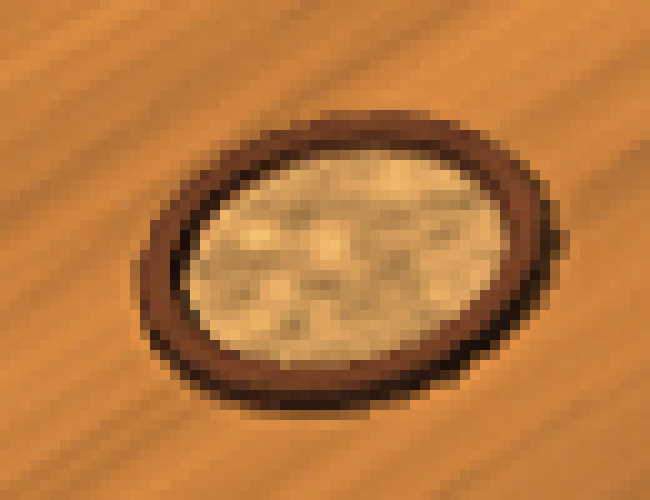

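All three views put the tray centre at about (589.5, 287.5), which leaves ample margin.

Call:
apply_moves --pt "4 0 20 0 0 0 0" --pt "0 0 40 0 0 0 0" --pt "0 0 40 0 0 0 0" --pt "0 0 25 0 0 0 0" --pt "0 0 14 0 0 0 0"

```text
time_s: 7.28
ee_pos: [589.4, 287.4, 44.4]
tool_rot: [-179.9, 0.1, 83.4]
wrist_force: [0.1, -0.3, -3.8]
grip_width: 41.3
```

Call:
apply_moves --pt "0 0 3 0 0 0 0" --pt "0 0 2 0 0 0 0" --pt "0 0 0 0 0 0 0"

```text
time_s: 7.65
ee_pos: [590.3, 288.7, 41.7]
tool_rot: [179.9, -0.0, 83.4]
wrist_force: [0.2, 1.0, -5.0]
grip_width: 41.4
```

Call:
apply_moves --pt "0 0 2 0 0 0 0" --pt "0 0 2 0 0 0 0" --pt "0 0 1 0 0 0 0" --pt "0 0 0 0 0 0 0"

```text
time_s: 8.15
ee_pos: [589.6, 288.5, 35.5]
tool_rot: [-180.0, 0.0, 83.4]
wrist_force: [0.4, -0.4, -5.9]
grip_width: 41.2
```

Call:
apply_moves --pt "0 0 1 0 0 0 0" --pt "0 0 0 0 0 0 0"

```text
time_s: 8.4
ee_pos: [589.8, 288.5, 34.9]
tool_rot: [180.0, -0.0, 83.4]
wrist_force: [-0.1, -0.2, -4.3]
grip_width: 41.3
```

Call:
apply_moves --pt "0 0 1 0 0 0 0" --pt "0 0 0 0 0 0 0"

```text
time_s: 8.65
ee_pos: [589.9, 288.6, 34.8]
tool_rot: [180.0, -0.0, 83.4]
wrist_force: [-3.7, -1.7, 5.3]
grip_width: 41.2
```

Contact with the tray floor. Releasing.

Call:
apply_moves --pt "0 0 0 0 0 0 0.5" --pt "0 0 0 0 0 0 0.6" --pt "0 0 0 0 0 0 0.75" --pt "0 0 0 0 0 0 0.75"

```text
time_s: 9.15
ee_pos: [589.8, 288.5, 33.6]
tool_rot: [180.0, 0.0, 83.4]
wrist_force: [-0.1, -0.2, 0.5]
grip_width: 67.6
```

Call:
apply_moves --pt "0 0 -5 0 0 0 0.75" --pt "0 0 -20 0 0 0 0.8" --pt "0 0 -40 0 0 0 1" --pt "0 0 -50 0 0 0 1" --pt "0 0 -45 0 0 0 1"

```text
time_s: 9.78
ee_pos: [589.8, 288.5, 195.9]
tool_rot: [179.9, -0.0, 83.4]
wrist_force: [1.1, 0.7, 0.2]
grip_width: 91.5
```

```bash
python3 -c "
from h import *
goal(544.5,-35.5,195,85.5)
im=get_image('wrist'); cv2.imwrite('pics/w5.png',im[:,:,::-1])"
```

```text
cur [-327.1   -7.9    0.9]
after turn [-326.6  -19.7    0.9]
turn wz -2.1 t 9.775 rpy [ 1.7994e+02 -2.0000e-02  8.3440e+01] pos [589.8 288.5 195.9] w 91.5 F [1.1 0.7 0.2]
```

View pics/w5.png

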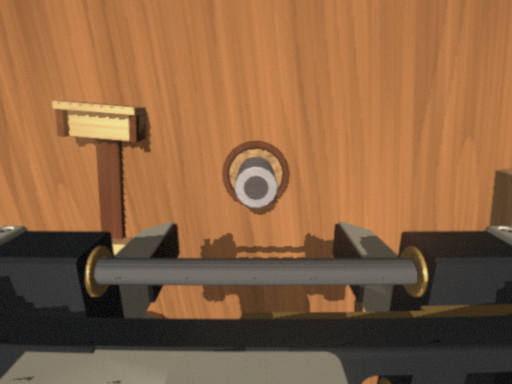

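The round weight stands in its tray, top at (256,186). Now the square one.

Call:
apply_moves --pt "0 0 0 0 0 -2 1" --pt "-46 -3 0 0 0 0 1" --pt "-48 -3 0 0 0 0 1" --pt "-48 -3 0 0 0 0 1" --pt "-48 -3 0 0 0 0 1"

```text
time_s: 10.45
ee_pos: [561.4, 98.6, 192.0]
tool_rot: [-179.8, 0.0, 85.5]
wrist_force: [-0.1, -0.1, 0.4]
grip_width: 92.0
```

Call:
apply_moves --pt "-48 -3 0 0 0 0 1" --pt "-48 -3 0 0 0 0 1" --pt "-41 -2 0 0 0 0 1" --pt "0 0 0 0 0 0 1" --pt "0 0 0 0 0 0 1"

```text
time_s: 11.08
ee_pos: [543.3, -35.4, 192.7]
tool_rot: [-179.9, -0.0, 85.4]
wrist_force: [0.2, -0.3, -0.0]
grip_width: 91.8
```

```bash
python3 -c "
from h import *
goal(544.5,-35.5,114,85.5)
im=get_image('wrist'); cv2.imwrite('pics/w6.png',im[:,:,::-1])
im=get_image('top'); cv2.imwrite('pics/t6.png',im[:,:,::-1])"
```

```text
cur [ 0.   1.2 78.7]
after turn [ 0.   1.2 78.7]
turn wz -0.1 t 11.075 rpy [-1.7989e+02 -3.0000e-02  8.5440e+01] pos [543.3 -35.4 192.7] w 91.8 F [ 0.2 -0.3 -0. ]
```

View pics/w6.png

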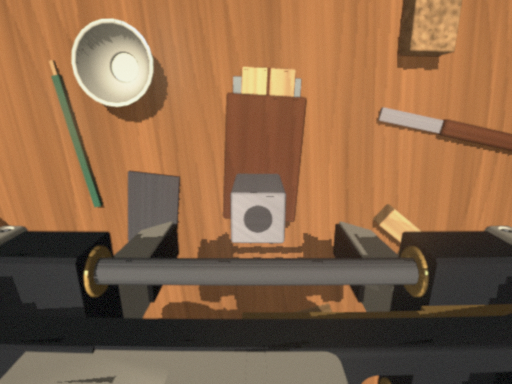

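The square weight at (258,218) is aligned with the view. The caul, centred near (264,160), is rotated about 2–3° relative to it. Descending.

Call:
apply_moves --pt "0 1 25 0 0 0 1" --pt "0 0 25 0 0 0 1" --pt "0 0 18 0 0 0 1" --pt "0 0 10 0 0 0 1" --pt "0 0 0 0 0 0 1"

```text
time_s: 11.8
ee_pos: [544.6, -35.3, 115.2]
tool_rot: [-179.9, -0.0, 85.5]
wrist_force: [-0.2, -0.5, 0.8]
grip_width: 91.5
```

Call:
apply_moves --pt "0 0 0 0 0 0 0.6" --pt "0 0 0 0 0 0 0.4" --pt "0 0 0 0 0 0 0.2" --pt "0 0 0 0 0 0 0" --pt "0 0 0 0 0 0 0" --newtons 35

```text
time_s: 12.42
ee_pos: [544.8, -36.0, 115.8]
tool_rot: [180.0, 0.0, 85.4]
wrist_force: [-0.2, -0.3, 0.3]
grip_width: 46.5
```

Call:
apply_moves --pt "0 0 0 0 0 0 0" --pt "0 0 0 0 0 0 0" --pt "0 0 0 0 0 0 0" --pt "0 0 0 0 0 0 0"

```text
time_s: 12.92
ee_pos: [544.7, -36.0, 115.7]
tool_rot: [-180.0, 0.0, 85.4]
wrist_force: [-1.6, -0.0, 0.1]
grip_width: 38.2
```

Call:
apply_moves --pt "0 0 -6 0 0 0 0" --pt "0 0 -12 0 0 0 0" --pt "0 0 -20 0 0 0 0" --pt "0 0 -20 0 0 0 0" --pt "0 0 -12 0 0 0 0"

```text
time_s: 13.55
ee_pos: [545.1, -35.9, 187.1]
tool_rot: [179.9, 0.0, 85.4]
wrist_force: [0.3, -0.2, -5.0]
grip_width: 38.2
```

```bash
python3 -c "
from h import *
goal(404.8,-275.5,185,81)
im=get_image('wrist'); cv2.imwrite('pics/w7.png',im[:,:,::-1])
im=get_image('side'); cv2.imwrite('pics/s7.png',im[:,:,::-1])"
```

```text
cur [-250.  -120.8    2.1]
after turn [-258.5 -101.1    2.1]
turn wz 4.4 t 13.55 rpy [1.7991e+02 1.0000e-02 8.5440e+01] pos [545.1 -35.9 187.1] w 38.2 F [ 0.3 -0.2 -5. ]
```

View pics/s7.png

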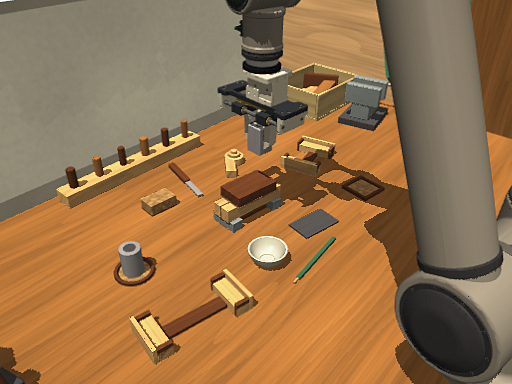

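Side view: the square weight is held at (261,135) and the round one stands in its tray at (133,262). The bare caul is undisturbed.

Call:
apply_moves --pt "0 0 0 0 0 4.4 0" --pt "-15 -6 0 0 0 0 0" --pt "-30 -12 0 0 0 0 0" --pt "-40 -15 0 0 0 0 0" --pt "-44 -17 0 0 0 0 0"

```text
time_s: 14.28
ee_pos: [473.9, -156.8, 185.2]
tool_rot: [-179.9, 0.0, 81.2]
wrist_force: [0.8, -1.6, -4.9]
grip_width: 37.9
```

Call:
apply_moves --pt "-44 -17 0 0 0 0 0" --pt "-40 -16 0 0 0 0 0" --pt "-30 -12 0 0 0 0 0" --pt "-15 -6 0 0 0 0 0" --pt "0 0 0 0 0 0 0"

```text
time_s: 14.9
ee_pos: [404.1, -275.7, 185.5]
tool_rot: [-180.0, -0.0, 81.0]
wrist_force: [-0.9, -0.3, -5.0]
grip_width: 37.9
```

```bash
python3 -c "
from h import *
goal(404.8,-275.5,50,81)
c=get_calibration('wrist')
im=cv2.cvtColor(get_image('wrist'),cv2.COLOR_RGB2BGR); cv2.imwrite('pics/w8.png',im)
print(proj(c,box((404.8,-275.5),76,76,-9,9)))
im=cv2.imread('pics/s7.png')[165:210,330:395]; cv2.imwrite('pics/ts7.png',cv2.resize(im,None,fx=10,fy=10,interpolation=cv2.INTER_NEAREST))
print(proj(get_calibration('side'),box((404.8,-275.5),76,76,-9,9))-[330,165])
"
```

```text
cur [  0.3   0.7 135.5]
after turn [  0.3   0.7 135.5]
turn wz -0.0 t 14.9 rpy [-1.7998e+02 -2.0000e-02  8.0960e+01] pos [ 404.1 -275.7  185.5] w 37.9 F [-0.9 -0.3 -5. ]
[[292.2881119  142.96631787]
 [290.10728581 209.55023078]
 [223.87084015 209.60927813]
 [221.69108665 143.04162944]]
[[10.27847247 19.97529149]
 [29.3455418  10.04558782]
 [53.06273827 22.44218347]
 [34.11917986 33.27966357]]
```

View pics/w8.png

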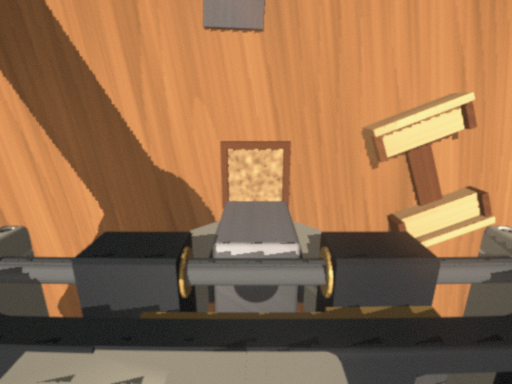

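View pics/ts7.png

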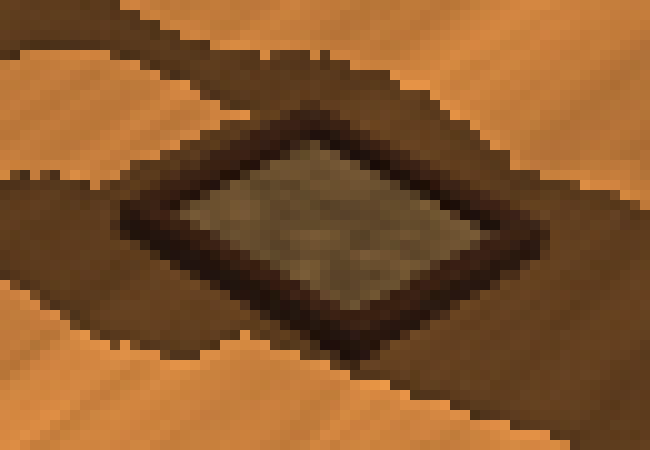

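Wrist view: tray rim spans columns 221–290 with its far edge at row 142, within about 1 px of prediction. Lowering.

Call:
apply_moves --pt "0 0 20 0 0 0 0" --pt "0 0 40 0 0 0 0" --pt "0 0 40 0 0 0 0" --pt "0 0 27 0 0 0 0" --pt "0 0 12 0 0 0 0"

```text
time_s: 15.58
ee_pos: [404.8, -273.6, 45.3]
tool_rot: [-179.9, -0.1, 81.1]
wrist_force: [0.1, 0.1, -5.0]
grip_width: 37.9
```

Call:
apply_moves --pt "0 0 5 0 0 0 0" --pt "0 0 3 0 0 0 0" --pt "0 0 0 0 0 0 0"

```text
time_s: 15.95
ee_pos: [405.2, -275.3, 39.4]
tool_rot: [179.9, 0.0, 81.0]
wrist_force: [-0.2, 0.6, -5.0]
grip_width: 38.1
```

Call:
apply_moves --pt "0 0 1 0 0 0 0" --pt "0 0 0 0 0 0 0"

```text
time_s: 16.2
ee_pos: [404.9, -275.2, 38.0]
tool_rot: [180.0, 0.0, 81.0]
wrist_force: [0.5, -0.2, -4.6]
grip_width: 38.0
```

Call:
apply_moves --pt "0 0 1 0 0 0 0" --pt "0 0 1 0 0 0 0" --pt "0 0 0 0 0 0 0"

```text
time_s: 16.58
ee_pos: [404.8, -275.1, 35.7]
tool_rot: [180.0, 0.0, 81.0]
wrist_force: [-0.1, 0.2, -4.9]
grip_width: 37.9
```

Call:
apply_moves --pt "0 0 1 0 0 0 0" --pt "0 0 0 0 0 0 0"

```text
time_s: 16.82
ee_pos: [404.8, -275.1, 35.7]
tool_rot: [180.0, 0.0, 81.0]
wrist_force: [-2.5, 2.6, 6.4]
grip_width: 38.0
```

Call:
apply_moves --pt "0 0 0 0 0 0 0.5" --pt "0 0 0 0 0 0 0.6" --pt "0 0 0 0 0 0 0.75" --pt "0 0 0 0 0 0 0.75"

```text
time_s: 17.32
ee_pos: [404.9, -275.1, 34.7]
tool_rot: [180.0, 0.0, 81.0]
wrist_force: [0.1, 0.4, 0.1]
grip_width: 67.3
```

Call:
apply_moves --pt "0 0 -5 0 0 0 0.75" --pt "0 0 -20 0 0 0 0.8" --pt "0 0 -40 0 0 0 1" --pt "0 0 -50 0 0 0 1" --pt "0 0 -40 0 0 0 1"

```text
time_s: 17.95
ee_pos: [404.9, -275.1, 192.0]
tool_rot: [179.9, 0.1, 81.0]
wrist_force: [2.2, -0.8, -0.8]
grip_width: 91.0
```

```bash
python3 -c "
from h import *
im=cv2.cvtColor(get_image('top'),cv2.COLOR_RGB2BGR); cv2.imwrite('pics/t9.png',im)
cv2.imwrite('pics/t9b.png',cv2.resize(im[120:195,215:315],None,fx=7,fy=7,interpolation=cv2.INTER_NEAREST))
im=cv2.cvtColor(get_image('wrist'),cv2.COLOR_RGB2BGR); cv2.imwrite('pics/w9.png',im)
goal(550,-8,185,83)
"
```

```text
cur [287.6  99.9   9.4]
after turn [284.  109.7   9.4]
turn wz -2.0 t 18.05 rpy [179.56   0.3   81.04] pos [ 406.5 -276.6  194.4] w 91.7 F [-0.8 -1.2  0.4]
```

View pics/t9b.png

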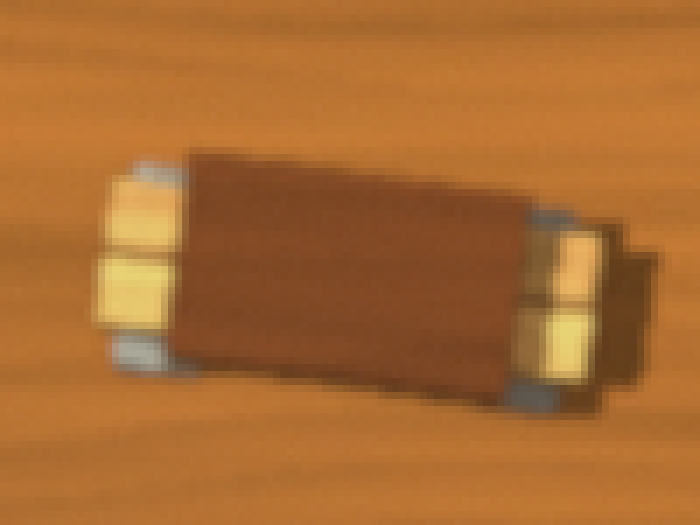

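View pics/w9.png

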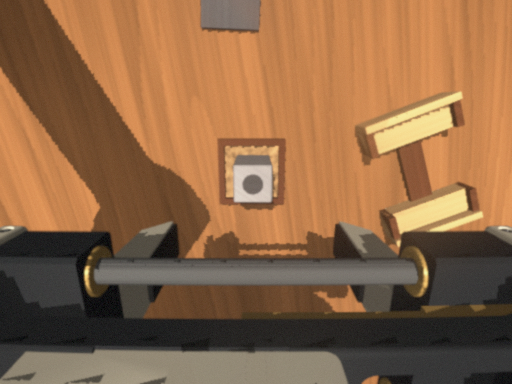

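The square weight is upright in its tray, top at (253,183). The caul's top corners in the top crop are at (190,152), (533,200), (505,403) and (173,362).

```bash
python3 -c "
from h import *
c=get_calibration('top')
px=(np.array([(190,152),(533,200),(505,403),(173,360)])+.5)/7-.5+[215,120]
w=ray(c,px,84)[:,:2]; e=np.diff(np.r_[w,w[:1]],axis=0); print(w.mean(0),np.linalg.norm(e,axis=1),np.degrees(np.arctan2(e[:,1],e[:,0])))
px=(np.array([(112,178),(606,232),(595,385),(93,325)])+.5)/7-.5+[215,120]
w=ray(c,px,56)[:,:2]; e=np.diff(np.r_[w,w[:1]],axis=0); print(w.mean(0),np.linalg.norm(e,axis=1),np.degrees(np.arctan2(e[:,1],e[:,0])))
goal(*w.mean(0)*0+[551,-8],185,82.7)
"
```

```text
[550.66563197  -7.84508825] [109.33040453  64.93860699 105.23548392  66.09501159] [-98.19598375 171.63840513  82.37068234  -4.80248819]
[553.71612241  -9.19132036] [161.77597681  50.15224696 164.0789198   48.41431775] [-96.45869169 175.26631862  82.94013723  -7.38679164]
cur [287.8 100.9   9.4]
after turn [284.7 109.2   9.4]
turn wz -1.7 t 18.05 rpy [179.56   0.3   81.04] pos [ 406.5 -276.6  194.4] w 91.7 F [-0.8 -1.2  0.4]
```

Call:
apply_moves --pt "0 0 0 0 0 -2 1" --pt "25 10 0 0 0 0 1" --pt "45 17 0 0 0 0 1" --pt "50 19 0 0 0 0 1" --pt "50 19 0 0 0 0 1"

```text
time_s: 18.68
ee_pos: [489.7, -112.5, 188.0]
tool_rot: [-179.8, -0.0, 83.1]
wrist_force: [1.2, -0.5, 0.3]
grip_width: 91.9
```

Call:
apply_moves --pt "50 19 0 0 0 0 1" --pt "45 17 0 0 0 0 1" --pt "20 9 0 0 0 0 1" --pt "0 0 0 0 0 0 1" --pt "0 0 0 0 0 0 1"

```text
time_s: 19.3
ee_pos: [547.7, -6.0, 188.6]
tool_rot: [-179.9, 0.0, 83.1]
wrist_force: [-0.0, 0.2, 0.5]
grip_width: 91.6
```

```bash
python3 -c "
from h import *
c=get_calibration('wrist')
im=cv2.cvtColor(get_image('wrist'),cv2.COLOR_RGB2BGR); cv2.imwrite('pics/w10.png',im)
print(proj(c,box((551,-8),66,110,-7.3,84)))
goal(551,-8,70,82.7)
"
```

```text
[[301.19902645 135.4670171 ]
 [295.40091425 255.05796039]
 [224.56174561 254.60644252]
 [221.40693655 134.95286323]]
cur [ -1.3   3.4 118.9]
after turn [ -1.3   3.4 118.9]
turn wz 0.3 t 19.35 rpy [-1.7989e+02  2.0000e-02  8.3010e+01] pos [547.8  -6.3 188.9] w 92.0 F [-0.2 -0.3  0.1]
```

View pics/w10.png

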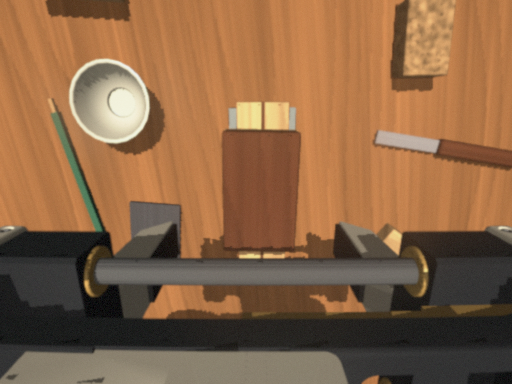

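The caul is centred between the fingers: columns 222–300 against 178–335 for the fingers. The y-estimates differ by about 4 mm along its length, so I'll take y = -6.

Call:
apply_moves --pt "0.5 3.2 30 0 0 0 1" --pt "0 0 40 0 0 0 1" --pt "0 0 25 0 0 0 1" --pt "0 0 15 0 0 0 1" --pt "0 0 8 0 0 0 1"

```text
time_s: 19.98
ee_pos: [551.7, -6.0, 71.3]
tool_rot: [-180.0, 0.0, 83.0]
wrist_force: [0.3, 0.1, -0.1]
grip_width: 91.6
```

Call:
apply_moves --pt "0 0 0 0 0 0 1" --pt "0 0 0 0 0 0 0.8" --pt "0 0 0 0 0 0 0.6" --pt "0 0 0 0 0 0 0.4" --pt "0 0 0 0 0 0 0.4" --newtons 25

```text
time_s: 20.6
ee_pos: [551.9, -5.4, 72.1]
tool_rot: [180.0, 0.0, 83.0]
wrist_force: [-0.6, 0.6, 3.6]
grip_width: 66.1
```

Call:
apply_moves --pt "0 0 0 0 0 0 0.4" --pt "0 0 0 0 0 0 0.4" --pt "0 0 0 0 0 0 0.4"

```text
time_s: 20.98
ee_pos: [552.0, -5.4, 72.2]
tool_rot: [180.0, 0.0, 83.0]
wrist_force: [-1.4, -0.0, 5.4]
grip_width: 65.6
```

Call:
apply_moves --pt "0 0 -5 0 0 0 0.4" --pt "0 0 -10 0 0 0 0.4" --pt "0 0 -20 0 0 0 0.4" --pt "0 0 -25 0 0 0 0.4" --pt "0 0 -20 0 0 0 0.4"

```text
time_s: 21.6
ee_pos: [552.0, -5.4, 153.1]
tool_rot: [179.9, 0.0, 83.0]
wrist_force: [0.5, 0.0, -1.5]
grip_width: 66.1
```

```bash
python3 -c "
from h import *
im=cv2.cvtColor(get_image('wrist'),cv2.COLOR_RGB2BGR); cv2.imwrite('pics/w11.png',im)
im=cv2.cvtColor(get_image('side'),cv2.COLOR_RGB2BGR); cv2.imwrite('pics/s11.png',im)
goal(591.6,-300,150,101.5)
"
```

```text
cur [-287.6   73.9    4.2]
after turn [-296.2  -21.     4.2]
turn wz -18.5 t 21.7 rpy [1.7972e+02 1.0000e-02 8.3040e+01] pos [553.1  -5.6 154.2] w 66.1 F [ 0.7 -0.4 -1.6]
```

View pics/w11.png

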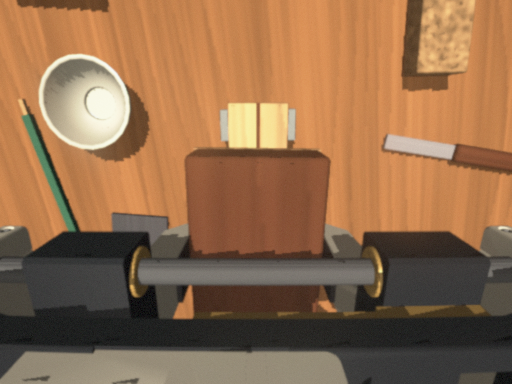

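View pics/s11.png

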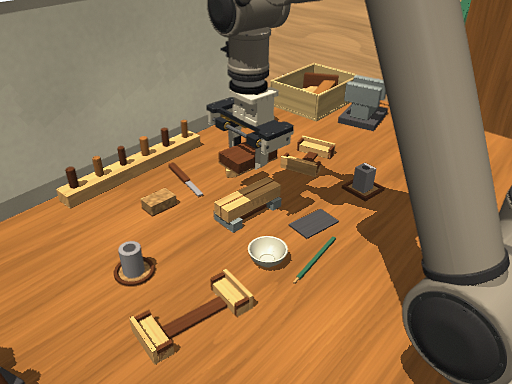

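```bash
python3 -c "
from h import *
c=get_calibration('wrist'); s=sense(); p=s['ee_pos']; a=np.radians(s['tool_rot'][2])
for px,z in (((257,157),p[2]+11.8),((257,149.5),p[2]-16.2)):
    w=ray(c,[px],z)[0]-p; print(w, 'along tool x',w[0]*np.cos(a)+w[1]*np.sin(a))
"
```

```text
[ 6.68121341 54.50495187 11.8       ] along tool x 54.91290971534734
[  6.84731315  53.79418879 -16.2       ] along tool x 54.22751213567294
```

The caul is centred on the TCP along its length, front end at +54.5. Carrying it to its cradle.

Call:
apply_moves --pt "0 0 0 0 0 -9.2 0.4" --pt "0 0 0 0 0 -9.3 0.4" --pt "-20 -1 0 0 0 0 0.4" --pt "-40 -3 0 0 0 0 0.4" --pt "-45 -3 0 0 0 0 0.4"

```text
time_s: 22.32
ee_pos: [565.9, -111.5, 151.3]
tool_rot: [-180.0, 0.0, 101.4]
wrist_force: [0.6, -0.2, -2.0]
grip_width: 66.2
```

Call:
apply_moves --pt "-45 -3 0 0 0 0 0.4" --pt "-45 -3 0 0 0 0 0.4" --pt "-45 -3 0 0 0 0 0.4" --pt "-37 -3 0 0 0 0 0.4" --pt "-20 -2 0 0 0 0 0.4"

```text
time_s: 22.95
ee_pos: [589.9, -303.5, 150.8]
tool_rot: [-180.0, -0.0, 101.3]
wrist_force: [0.6, 0.5, -1.0]
grip_width: 66.0
```

```bash
python3 -c "
from h import *
goal(591.6,-301.6,36,101.5)
c=get_calibration('wrist')
im=cv2.cvtColor(get_image('wrist'),cv2.COLOR_RGB2BGR); cv2.imwrite('pics/w12.png',im)
im=cv2.cvtColor(get_image('top'),cv2.COLOR_RGB2BGR); cv2.imwrite('pics/t12.png',cv2.resize(im[100:190,340:440],None,fx=7,fy=7,interpolation=cv2.INTER_NEAREST))
print(proj(c,box((591.6,-301.6),86,130,11.5,34)))
"
```

```text
cur [  1.5   2.1 114.8]
after turn [  1.5   2.1 114.8]
turn wz -0.2 t 22.95 rpy [-1.7995e+02 -1.0000e-02  1.0126e+02] pos [ 589.9 -303.5  150.8] w 66.0 F [ 0.6  0.5 -1. ]
[[308.03083818 118.2709282 ]
 [302.09824112 254.97261714]
 [214.21817066 255.32160046]
 [207.57964582 118.73508403]]
```

View pics/w12.png

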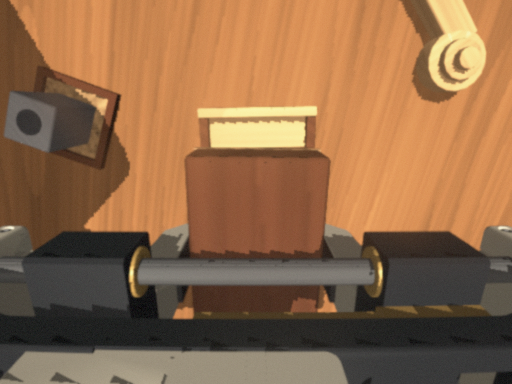

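View pics/t12.png

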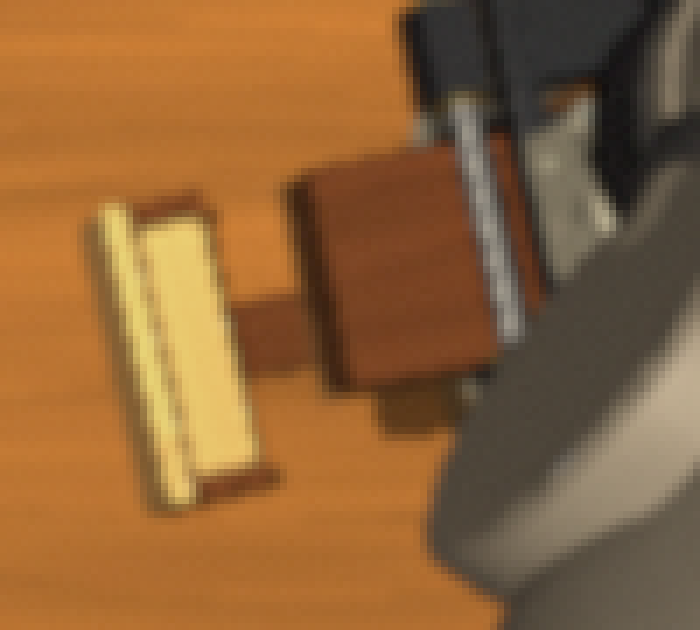

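Cradle end stop at columns 198–317, row 117: within 1–2 px of prediction. Lowering.

Call:
apply_moves --pt "1.8 2 20 0 0 0 0.4" --pt "0 0 35 0 0 0 0.4" --pt "0 0 30 0 0 0 0.4" --pt "0 0 12 0 0 0 0.4" --pt "0 0 6 0 0 0 0.4"

```text
time_s: 23.68
ee_pos: [592.4, -297.7, 48.7]
tool_rot: [-180.0, -0.0, 101.6]
wrist_force: [0.2, -0.2, -1.7]
grip_width: 66.1
```

Call:
apply_moves --pt "0 0 3 0 0 0 0.4" --pt "0 0 2 0 0 0 0.4" --pt "0 0 0 0 0 0 0.4"

```text
time_s: 24.05
ee_pos: [592.4, -298.6, 44.3]
tool_rot: [180.0, 0.0, 101.5]
wrist_force: [1.2, 0.8, -1.8]
grip_width: 66.0
```

```bash
python3 -c "
from h import *
goal(591.6,-301,38.2,101.5)
im=cv2.cvtColor(get_image('wrist'),cv2.COLOR_RGB2BGR); cv2.imwrite('pics/w13.png',im)
"
```

```text
cur [-2.2 -1.3  6.1]
after turn [-2.2 -1.3  6.1]
turn wz 0.0 t 24.05 rpy [1.7996e+02 4.0000e-02 1.0153e+02] pos [ 592.4 -298.6   44.3] w 66.0 F [ 1.2  0.8 -1.8]
```

View pics/w13.png

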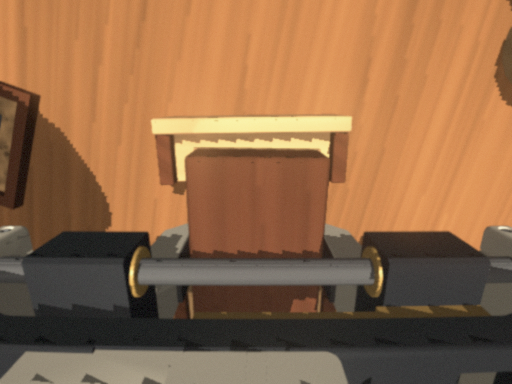

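```bash
python3 -c "
from h import *
c=get_calibration('wrist'); s=sense(); p=s['ee_pos']; a=np.radians(s['tool_rot'][2])
R=np.array([[np.cos(a),np.sin(a)],[np.sin(a),-np.cos(a)]])
for px in ((153,126),(351,126),(252,133),(252,118)):
    print(R@(ray(c,[px],34)[0]-p)[:2])
"
```

```text
[ 67.21382108 -51.99510531]
[67.14740482 48.44160828]
[63.55696448 -1.78007247]
[70.99500608 -1.75238892]
```

Call:
apply_moves --pt "-1 -1.8 2 0 0 0 0.4" --pt "0 0 2 0 0 0 0.4" --pt "0 0 1 0 0 0 0.4" --pt "0 0 0 0 0 0 0.4"

```text
time_s: 24.6
ee_pos: [590.6, -299.7, 38.6]
tool_rot: [-180.0, -0.0, 101.5]
wrist_force: [-0.3, 0.3, -0.7]
grip_width: 65.6
```

Call:
apply_moves --pt "0 0 1 0 0 0 0.4" --pt "0 0 0 0 0 0 0.4"

```text
time_s: 24.85
ee_pos: [590.8, -299.8, 38.2]
tool_rot: [180.0, 0.0, 101.5]
wrist_force: [-1.6, 0.7, 1.7]
grip_width: 65.7
```

Contact. Releasing the caul.

Call:
apply_moves --pt "0 0 0 0 0 0 0.75" --pt "0 0 0 0 0 0 0.8" --pt "0 0 0 0 0 0 0.9" --pt "0 0 0 0 0 0 0.9"

```text
time_s: 25.35
ee_pos: [590.6, -299.8, 37.7]
tool_rot: [-180.0, 0.0, 101.5]
wrist_force: [-0.6, -0.0, 0.3]
grip_width: 82.0
```

Call:
apply_moves --pt "0 0 -5 0 0 0 0.9" --pt "0 0 -20 0 0 0 0.9" --pt "0 0 -40 0 0 0 1" --pt "0 0 -45 0 0 0 1" --pt "0 0 -20 0 0 0 1"

```text
time_s: 25.98
ee_pos: [591.6, -300.4, 171.5]
tool_rot: [179.8, 0.2, 101.5]
wrist_force: [0.1, 0.7, -0.9]
grip_width: 91.5
```

```bash
python3 -c "
from h import *
goal(553.5,-6.5,150,83.3)
im=cv2.cvtColor(get_image('wrist'),cv2.COLOR_RGB2BGR); cv2.imwrite('pics/w14.png',im)
"
```

```text
cur [295.6  21.4  21.5]
after turn [287.4 -72.1  21.5]
turn wz 18.2 t 25.975 rpy [179.79   0.21 101.54] pos [ 591.6 -300.4  171.5] w 91.5 F [ 0.1  0.7 -0.9]
```

View pics/w14.png

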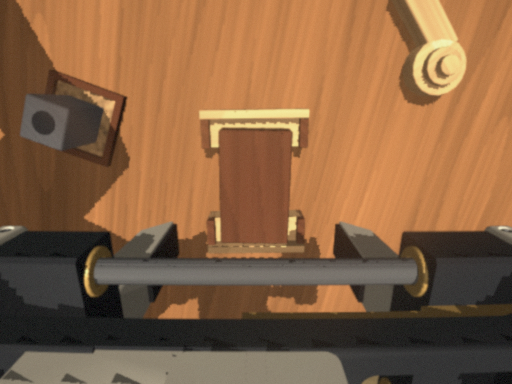

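The caul lies flat and centred in its cradle: columns 219–292 inside the lips at 205 and 306. Back for the block.

Call:
apply_moves --pt "25 2 0 0 0 0 1" --pt "45 3 0 0 0 0 1" --pt "50 4 0 0 0 0 1" --pt "50 4 0 0 0 0 1" --pt "50 4 0 0 0 0 1"

```text
time_s: 26.65
ee_pos: [562.7, -79.3, 167.4]
tool_rot: [-180.0, -0.0, 101.5]
wrist_force: [0.8, 0.7, 0.3]
grip_width: 91.9
```

Call:
apply_moves --pt "45 3 0 0 0 0 1" --pt "30 1 0 0 0 0 1" --pt "0 0 0 0 0 9 1" --pt "0 0 0 0 0 9.2 1" --pt "0 0 0 0 0 0 1"

```text
time_s: 27.28
ee_pos: [552.0, -6.4, 167.4]
tool_rot: [-180.0, 0.0, 83.4]
wrist_force: [-0.2, -0.0, -0.6]
grip_width: 91.6
```

```bash
python3 -c "
from h import *
goal(553.5,-7,40,83.3)
c=get_calibration('wrist'); s=sense(); 
im=cv2.cvtColor(get_image('wrist'),cv2.COLOR_RGB2BGR); cv2.imwrite('pics/w15.png',im)
print(proj(c,box((553.7,-8),48,160,-6.8,56)))
"
```

```text
cur [ -0.5   1.6 127.4]
after turn [ -0.5   1.6 127.4]
turn wz 0.1 t 27.275 rpy [-179.97    0.     83.43] pos [552.   -6.4 167.4] w 91.6 F [-0.2 -0.  -0.6]
[[288.02769207 103.81272786]
 [282.43176209 274.31939186]
 [233.37360875 274.15134284]
 [229.98767372 103.58162751]]
```

View pics/w15.png

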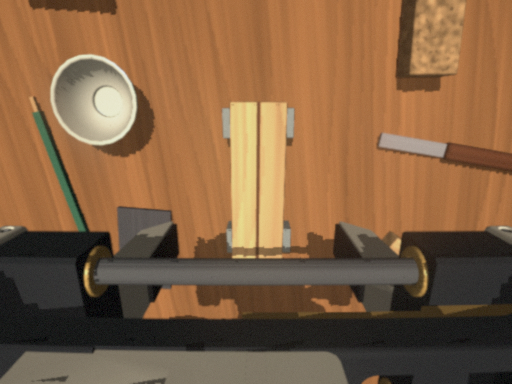

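Block at columns 231–287, far edge at row 102, within 2 px of prediction. Descending beside it.

Call:
apply_moves --pt "0 1.4 30 0 0 0 1" --pt "0 0 40 0 0 0 1" --pt "0 0 30 0 0 0 1" --pt "0 0 16 0 0 0 1" --pt "0 0 10 0 0 0 1"

```text
time_s: 27.95
ee_pos: [553.7, -6.8, 41.2]
tool_rot: [-180.0, 0.0, 83.4]
wrist_force: [0.3, 0.1, 0.3]
grip_width: 92.0
```

Call:
apply_moves --pt "0 0 0 0 0 0 1" --pt "0 0 0 0 0 0 0.7" --pt "0 0 0 0 0 0 0.5" --pt "0 0 0 0 0 0 0.2" --pt "0 0 0 0 0 0 0.2" --newtons 25

```text
time_s: 28.58
ee_pos: [553.7, -6.7, 42.0]
tool_rot: [180.0, 0.0, 83.3]
wrist_force: [0.1, 0.4, -0.3]
grip_width: 56.1
```

Call:
apply_moves --pt "0 0 0 0 0 0 0.2" --pt "0 0 0 0 0 0 0.2" --pt "0 0 0 0 0 0 0.2" --pt "0 0 0 0 0 0 0.2"

```text
time_s: 29.08
ee_pos: [553.6, -6.7, 41.8]
tool_rot: [180.0, 0.0, 83.3]
wrist_force: [-0.3, 0.2, 1.9]
grip_width: 48.3
```

Call:
apply_moves --pt "0 0 -5 0 0 0 0.2" --pt "0 0 -10 0 0 0 0.2" --pt "0 0 -25 0 0 0 0.2" --pt "0 0 -35 0 0 0 0.2" --pt "0 0 -20 0 0 0 0.2"

```text
time_s: 29.7
ee_pos: [554.2, -6.8, 139.1]
tool_rot: [179.8, 0.0, 83.3]
wrist_force: [-0.6, -0.0, -1.4]
grip_width: 47.8
```

```bash
python3 -c "
from h import *
goal(417.5,289,137,79.2)
c=get_calibration('wrist'); s=sense(); p=s['ee_pos']; a=np.radians(s['tool_rot'][2])
im=cv2.cvtColor(get_image('wrist'),cv2.COLOR_RGB2BGR); cv2.imwrite('pics/w16.png',im)
R=np.array([[np.cos(a),np.sin(a)],[np.sin(a),-np.cos(a)]])
for r in (90,100,110,120): print(r,R@(ray(c,[(257,r)],p[2]+14.2)[0]-p)[:2])
"
```

```text
cur [ 277.9 -170.1    2.1]
after turn [ 264.9 -189.7    2.1]
turn wz 4.1 t 29.7 rpy [1.7985e+02 1.0000e-02 8.3340e+01] pos [554.2  -6.8 139.1] w 47.8 F [-0.6 -0.  -1.4]
90 [8.31383884e+01 3.41803213e-02]
100 [7.91818928e+01 3.69489192e-02]
110 [7.51615613e+01 3.98081034e-02]
120 [7.10747841e+01 4.27605023e-02]
```

View pics/w16.png

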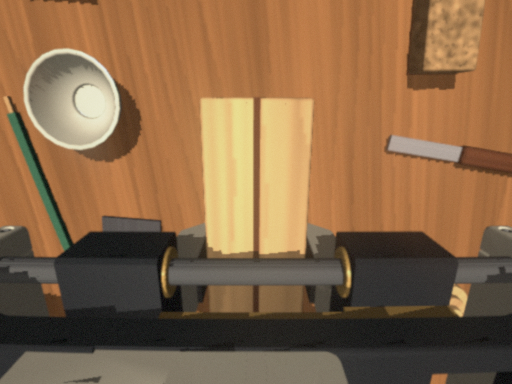

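The block is held centred, far edge at row 98, which is 80 mm from the TCP. Carrying it over.

Call:
apply_moves --pt "0 0 0 0 0 4.1 0.2" --pt "15 -11 0 0 0 0 0.2" --pt "30 -21 0 0 0 0 0.2" --pt "38 -27 0 0 0 0 0.2" --pt "38 -27 0 0 0 0 0.2"

```text
time_s: 30.38
ee_pos: [490.0, 130.2, 136.3]
tool_rot: [-179.9, 0.0, 79.3]
wrist_force: [0.8, 0.4, -1.7]
grip_width: 48.1
```

Call:
apply_moves --pt "38 -27 0 0 0 0 0.2" --pt "38 -27 0 0 0 0 0.2" --pt "32 -24 0 0 0 0 0.2" --pt "24 -17 0 0 0 0 0.2" --pt "12 -9 0 0 0 0 0.2"

```text
time_s: 31.0
ee_pos: [414.6, 290.7, 136.4]
tool_rot: [-179.9, 0.0, 79.4]
wrist_force: [-0.2, -0.7, -2.2]
grip_width: 48.0
```

Call:
apply_moves --pt "0 0 20 0 0 0 0.2" --pt "0 0 20 0 0 0 0.2" --pt "0 0 0 0 0 0 0.2"

```text
time_s: 31.38
ee_pos: [415.2, 288.5, 95.4]
tool_rot: [-179.8, 0.1, 79.3]
wrist_force: [-0.4, -0.2, -1.6]
grip_width: 48.0
```

```bash
python3 -c "
from h import *
goal(417.5,289,40,79.2)
c=get_calibration('wrist'); s=sense(); p=s['ee_pos']; a=np.radians(s['tool_rot'][2])
im=cv2.cvtColor(get_image('wrist'),cv2.COLOR_RGB2BGR); cv2.imwrite('pics/w17.png',im)
im=cv2.cvtColor(get_image('side'),cv2.COLOR_RGB2BGR); cv2.imwrite('pics/s17.png',im)
print(proj(c,box((417.5,289),68,180,-10.8,34)))
"
```

```text
cur [ 0.9  2.1 55.4]
after turn [ 0.9  2.1 55.4]
turn wz 0.1 t 31.375 rpy [-1.7983e+02  1.4000e-01  7.9260e+01] pos [415.2 288.5  95.4] w 48.0 F [-0.4 -0.2 -1.6]
[[312.4974893   83.3286945 ]
 [300.40959696 315.24613807]
 [218.03989893 315.04620435]
 [208.20450182  83.23781922]]
```

View pics/w17.png

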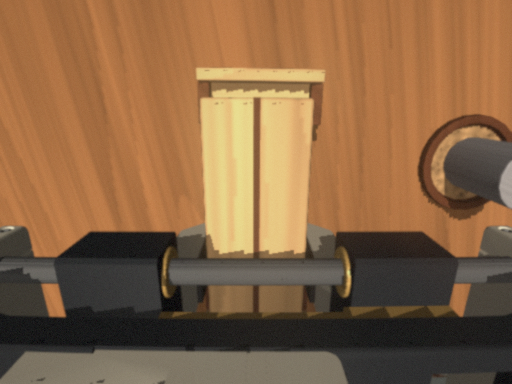

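View pics/s17.png

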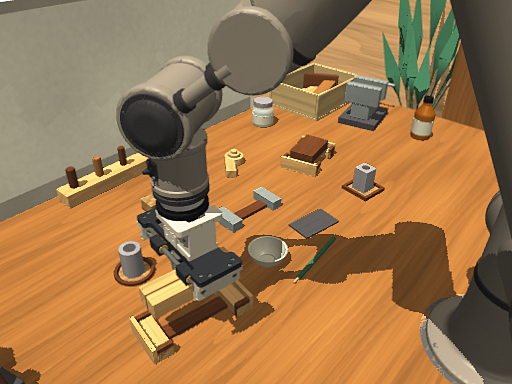

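Cradle end stop at columns 197–325, inner edge at row 80. That calls for a shift of about +2 in each of tool x and y.

Call:
apply_moves --pt "2 2.2 12 0 0 0 0.2" --pt "0 0 18 0 0 0 0.2" --pt "0 0 12 0 0 0 0.2" --pt "0 0 5 0 0 0 0.2" --pt "0 0 0 0 0 0 0.2"

```text
time_s: 32.1
ee_pos: [419.0, 290.7, 49.5]
tool_rot: [-180.0, 0.0, 79.2]
wrist_force: [-0.1, -0.0, -2.2]
grip_width: 48.1
```

```bash
python3 -c "
from h import *
goal(417.5,290,39.8,79.2)
im=cv2.cvtColor(get_image('wrist'),cv2.COLOR_RGB2BGR); cv2.imwrite('pics/w18.png',im)
c=get_calibration('wrist'); s=sense(); p=s['ee_pos']; a=np.radians(s['tool_rot'][2])
R=np.array([[np.cos(a),np.sin(a)],[np.sin(a),-np.cos(a)]])
for r in (60,65,70,75,80,85): print(r,R@(ray(c,[(257,r)],34)[0]-p)[:2])
"
```

```text
cur [-0.9 -1.3  9.7]
after turn [-0.9 -1.3  9.7]
turn wz 0.0 t 32.1 rpy [-1.7998e+02  2.0000e-02  7.9230e+01] pos [419.  290.7  49.5] w 48.1 F [-0.1 -0.  -2.2]
60 [9.88420743e+01 8.37051558e-02]
65 [9.65135837e+01 8.52747628e-02]
70 [9.41679723e+01 8.68701270e-02]
75 [9.1804890e+01 8.8491567e-02]
80 [89.42398063  0.09013941]
85 [87.02488161  0.09181401]
```

View pics/w18.png

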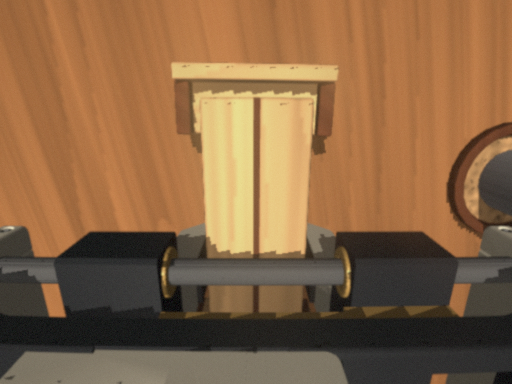

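Centred: the stop's inner edge is 89.4 mm ahead (90 is ideal) and the lateral offset is about 1 mm. Lowering.

Call:
apply_moves --pt "-0.5 -1 4 0 0 0 0.2" --pt "0 0 3 0 0 0 0.2" --pt "0 0 1 0 0 0 0.2" --pt "0 0 1 0 0 0 0.2" --pt "0 0 0 0 0 0 0.2"

```text
time_s: 32.78
ee_pos: [417.9, 290.4, 40.6]
tool_rot: [180.0, 0.0, 79.2]
wrist_force: [0.3, -0.2, -1.9]
grip_width: 47.8
```

Call:
apply_moves --pt "0 0 1 0 0 0 0.2" --pt "0 0 0 0 0 0 0.2"

```text
time_s: 33.02
ee_pos: [418.0, 290.4, 39.8]
tool_rot: [180.0, -0.0, 79.2]
wrist_force: [-1.0, -0.4, 0.4]
grip_width: 47.9
```

Call:
apply_moves --pt "0 0 0 0 0 0 0.55" --pt "0 0 0 0 0 0 0.65" --pt "0 0 0 0 0 0 0.8" --pt "0 0 0 0 0 0 0.8"

```text
time_s: 33.52
ee_pos: [417.9, 290.4, 39.7]
tool_rot: [180.0, 0.0, 79.2]
wrist_force: [0.0, 0.8, -1.2]
grip_width: 72.0
```

Call:
apply_moves --pt "0 0 -5 0 0 0 0.8" --pt "0 0 -20 0 0 0 0.8" --pt "0 0 -40 0 0 0 0.8" --pt "0 0 -45 0 0 0 0.8" --pt "0 0 -40 0 0 0 0.8"

```text
time_s: 34.15
ee_pos: [417.9, 290.4, 191.7]
tool_rot: [180.0, -0.0, 79.2]
wrist_force: [1.5, 0.4, -0.1]
grip_width: 73.6
```

Call:
apply_moves --pt "-40 0 0 0 0 0 0.8" --pt "-50 0 0 0 0 0 0.8" --pt "-50 0 0 0 0 0 0.8" --pt "-50 0 0 0 0 0 0.8" --pt "-50 0 0 0 0 0 0.8"

```text
time_s: 34.78
ee_pos: [372.6, 53.2, 190.2]
tool_rot: [179.9, 0.0, 79.3]
wrist_force: [0.2, 0.0, 0.1]
grip_width: 73.4
```

```bash
python3 -c "
from h import *
a=cv2.cvtColor(get_image('top'),cv2.COLOR_RGB2BGR); b=cv2.cvtColor(get_image('side'),cv2.COLOR_RGB2BGR)
cv2.imwrite('pics/t19.png',a); cv2.imwrite('pics/s19.png',b)
f=lambda im,x0,y0,x1,y1:cv2.resize(im[y0:y1,x0:x1],(390,290),interpolation=cv2.INTER_CUBIC)
cv2.imwrite('pics/m19.png',np.vstack([np.hstack([f(a,85,125,199,210+0),f(a,85,180,199,265)]),np.hstack([f(a,345,110,440,180),f(a,335,190,430,260)])]))
cv2.imwrite('pics/ms19.png',np.hstack([f(b,100,230,260,362),f(b,270,120,400,215)]))
print(sense()['ee_pos'],sense()['time_s'])
"
```

```text
[372.29562259  51.32469561 190.06229137] 34.875
```

View pics/m19.png

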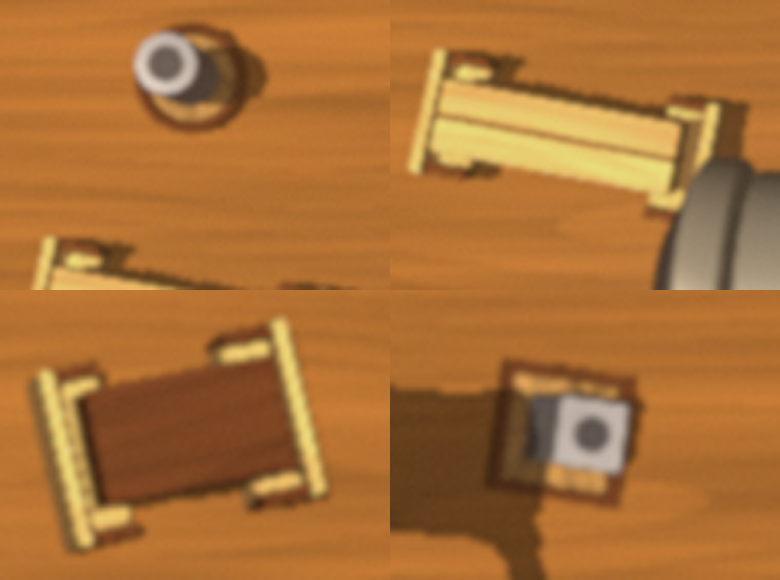

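View pics/ms19.png

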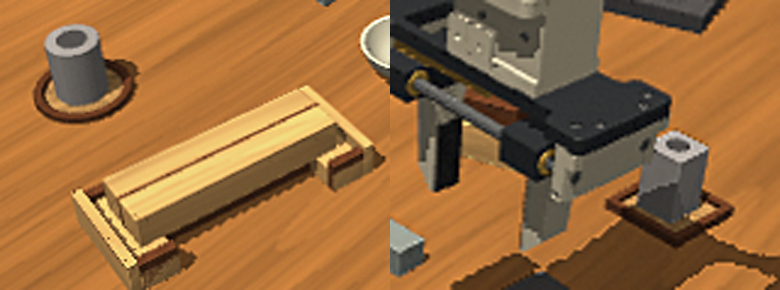

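All four pieces are in place: round weight inside its ring, block and caul between their lips and end stops, square weight upright in its tray. I'll let the arm stop and hand in.

Call:
apply_moves --pt "0 0 0 0 0 0 0.8" --pt "0 0 0 0 0 0 0.8" --pt "0 0 0 0 0 0 0.8" --pt "0 0 0 0 0 0 0.8"

```text
time_s: 35.38
ee_pos: [373.1, 55.3, 189.6]
tool_rot: [-180.0, 0.0, 79.3]
wrist_force: [-0.4, -0.5, -0.1]
grip_width: 73.4
```

```bash
python3 -c "
from h import *
s=sense(); print(s['qd'].round(2),s['time_s'],s['wrist_force']); print(hand_in())"
```

```text
[-0.29 -0.04  0.09 -0.05  0.04 -0.08] 35.375 [-0.43495731 -0.48653483 -0.13141269]
the job is handed in; nothing more can be done
None
```

The press stack is apart and the job is handed in at 35.4 s. I set down the round weight, then the square weight, then the caul, and last the glued block, each lowered until the wrist force showed contact.

The last top, side and wrist pictures show both weights upright inside their trays. The caul and block lie flat between the lips and end stops of their cradles. The hand was clear of everything with the arm at rest.

The views disagreed by up to about 5 mm along y on the round tray and the caul. I took values in between, well within the clearances, and re-checked both cradles with the wrist camera just before lowering. The gripper hid the caul in the last side view, so its final state rests on the top and wrist pictures. The arm also hid part of the block's near end in the top view, but the side view shows it seated.

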